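# Seat the taper-shank adapter in the auger drive head

## Task

Take the adapter with the tapered shank (the one with the plain thick round head) out of the rack, stand it shank-down in the socket of the grey drive head, and press or tap it down until its collar is fully home on the socket's face, so that it stays wedged there upright. Lower it in, do not drop it, and leave the other two adapters where they hang.

Things in the scene. Friction and masses are not known exactly. Their poses are not given: they have to be found in the camera images.
- taper_head (a point): Adapter to fit, bare aluminium, 0.13 kg: round head 26 mm across, 44 mm tall; under it a collar 46 mm across, 8 mm thick; then a 50 mm shank tapering from 24 to 14 mm. Point: head's centre, 22 mm below the top, 30 mm above the collar's underside; z up. It hangs loosely by its collar in one of three holes, 100 mm apart in a row, of an open grey plastic rack 75 mm high, shank showing beneath.
- socket_mouth (a point): Centre of the socket's mouth in the top face, 85 mm up, of the fixed drive head (grey cylinder 92 mm across, dark 130 mm square foot); z up. Bore 34 mm wide, 65 mm deep, with four sprung steel segments narrowing down. Let go in it, the shank stands with its collar 8-17 mm proud; 10-20 N from above drives it home: collar on the face, head centre 30 mm, head top 52 mm above this point.
- square_head (a point): Bystander in another rack hole: same collar, but a square head 30 mm wide and 44 mm tall, and a straight 29 mm shank, too thick for the socket. Point at the centre of the head, 30 mm above the collar's underside.
- slim_head (a point): Bystander in another rack hole: same collar, but a slim round head 16 mm across and 44 mm tall, and a straight 12 mm shank, too thin for the socket. Point at the centre of the head, 30 mm above the collar's underside.
Not all that is in view belongs to the job. What is shaped like the part that bears taper_head but orange is not meant.

How it is judged:
By the outcome, as a careful person would: the job done as asked, in the order asked, and still so for the second after the job is handed in, with the robot touching nothing.
It also fails if it takes over 43 s, if anything falls off the work surface, if the arm or the gripper's body presses on something with over 40 N, if the wrist force passes 120 N, or if a joint passes its speed limit or range.

## Robot

A 6-joint arm with a two-finger parallel gripper is mounted at the origin on the work surface. World frame = base frame: x ahead of the robot, y to its left, z up, the work surface at z = 0. Lengths are in mm, angles in rad, forces in N, time in s.
With the tool pointing down it reaches from about 350 to 975 mm from the base axis. Payload 7.1 kg.
Tool frame: the origin (TCP) lies between the finger pads; the fingertips stand 19 mm ahead of it and the grasp point (between the pads) is the TCP (ctrl.tcp_to_tips is the distance from the TCP to the fingertips, in mm); z points along the fingers, y is the line along which they close (so a half turn about z gives the same grasp; the last joint's range is limited). The gripper opens to 88 mm and grips with 3 to 60 N. Pads are 20 mm wide; open, the fingers measure 115 mm over their backs; the gripper's body (75 mm by 178 mm) begins 61 mm behind the grasp point.
Start: joints at [1.326, 0.423, 1.63, -0, 1.089, -0.019], TCP at [139.898, 609.125, 241.675] pointing down, gripper open.
Joint ranges: [-3, 3], [-0.9, 2.11], [0.09, 2.58], [-1.31, 4.45], [0.11, 2.69], [-2.54, 2.54]. Speed limits (rad/s): [2.39, 2.39, 3.01, 3.14, 3.14, 3.14].

## Interface

Orientations are given as a rotation vector (axis times angle).
In Python, from workcell import status, optics, ctrl gives the robot as it stands. The module is installed in compiled form; this text tells all that it offers.
- The arm moves only by the shell command python3 -m inch 'ROWS'. ROWS is JSON, a list that holds one entry, the list of rows, each a list of 7 numbers: the shift along the tool's x, y, z in mm, then the turn, a rotation vector about the tool's x, y, z in rad, then the opening in per cent of the stroke, from 0 (shut) to 100 (fully open). A call has 1 to 20 rows; each row is the pose to reach, as a shift and turn from the pose commanded when the call began, along the tool's axes at that moment; what a row does not reach only later rows make up. A row lasts 1/10 s, in which the tool goes at most 50 mm and 8.59 degrees, less where a joint would pass 70% of its speed; a pose out of reach is approached as far as the arm can. A call with a gripper value outside its range is refused whole. The fingers move at their own pace and stop on an object; the grip force is fixed at half the most. Time passes only in rows, so rows that repeat a pose let the fingers close. It gives the time, the measured TCP pose, the force, the opening and the grip force at its end, in the units of the state.
- status.get_obs(): the state, without advancing time (a new reading comes with each control period).
- optics.get_image(name): name is "scene" or "top" or "wrist"; returns a dict with "frame" (384x512x3 uint8, red, green, blue), "fx", "fy", "cx", "cy" (pixels), "rvec" (rotation vector, rad) and "tvec" (3), from world to camera coordinates, as OpenCV has them; the wrist camera has in their place "hand_eye" (4x4, takes a point from camera to tool coordinates, whose origin is the TCP and whose axes are the flange's). Camera axes: x right, y down, z forward; pixel columns grow to the right and rows downward; lengths in mm; the calibration is good to about 2 mm. A picture is of the moment at which its call begins: read the wrist's pose just before it. There is no depth.
- ctrl.close_job(): hands the job in; it is judged then, once.
The state is a dict: "t": time; "qpos": joint angles; "qvel": joint speeds; "joint_torque": joint torques, N m; "ee_pos": TCP position; "orientation": TCP orientation; "ft_force": force on the tool from outside, world axes, zero at the start; "moment": the same for the moment, N m; "width": finger opening in mm; "grasp_force": force on a finger pad.
Only numpy, scipy, OpenCV 4.12 (cv2) and the standard library are available. Lean on these libraries where they do the work, as an engineer would, in place of code of your own. Each camera call takes 0.05 s, during which the arm holds its last target. There are 200 camera calls.

## Working session

There is one attempt and no reset: what is moved stays moved. The work goes in short steps, Python scripts to look and compute and a shell command to move; the robot and the scene stay as the last step left them, time stands still between calls to the robot, and variables do not carry over. Pictures are saved under pics/ and viewed, at most 10 in all, crops included, and the job is handed in when it is done.

```bash
mkdir -p pics; cat > h.py <<'E'
import numpy as np, cv2
from workcell import status, optics, ctrl
R=lambda v: cv2.Rodrigues(np.array(v,float))[0]
def grab(n,f):
    o=status.get_obs(); d=optics.get_image(n)
    cv2.imwrite('pics/'+f+'.png',cv2.cvtColor(d['frame'],cv2.COLOR_RGB2BGR))
    if n=='wrist':
        H=np.array(d['hand_eye']); T=np.eye(4); T[:3,:3]=R(o['orientation']); T[:3,3]=o['ee_pos']; W=T@H
        rot,c=W[:3,:3],W[:3,3]
    else:
        r=R(d['rvec']); rot=r.T; c=-r.T@np.array(d['tvec']).ravel()
    np.savez('pics/'+f+'.npz',rot=rot,c=c,k=[d['fx'],d['fy'],d['cx'],d['cy']])
    return d
def ray(f,u,v):
    z=np.load('pics/'+f+'.npz'); k=z['k']
    return z['c'], z['rot']@np.array([(u-k[2])/k[0],(v-k[3])/k[1],1])
def atz(f,u,v,h):
    c,d=ray(f,u,v); return np.round(c+d*(h-c[2])/d[2],1)
def proj(f,p):
    z=np.load('pics/'+f+'.npz'); k=z['k']; q=z['rot'].T@(np.array(p)-z['c']); return np.round([k[0]*q[0]/q[2]+k[2],k[1]*q[1]/q[2]+k[3]],1)
E
python3 - <<'E'
from h import *
for n in ('scene','top'): grab(n,n+'0')
a=cv2.imread('pics/top0.png');b=cv2.imread('pics/scene0.png')
cv2.imwrite('pics/t.png',cv2.resize(a,(800,600),interpolation=cv2.INTER_CUBIC))
cv2.imwrite('pics/s.png',cv2.resize(b,(800,600),interpolation=cv2.INTER_CUBIC))
o=status.get_obs();print(o); print(R(o['orientation']).round(3))
E
```

```text
{'t': 0.1, 'qpos': array([ 1.32599246e+00,  4.23722188e-01,  1.63060145e+00, -1.50690410e-05,
        1.08860875e+00, -1.89896414e-02]), 'qvel': array([-1.40742806e-03, -2.05548315e-03, -2.68546911e-03,  5.77037766e-04,
        2.77611812e-04,  5.69078886e-05]), 'joint_torque': array([ 1.87195797e-04, -5.45617425e+01, -2.74323893e+01,  6.45760400e-02,
        1.88656838e-02, -4.99445639e-05]), 'ee_pos': array([139.79530212, 608.68017227, 241.0105522 ]), 'orientation': array([-3.53925646e-01, -3.12142800e+00,  2.08882260e-03]), 'ft_force': array([ 0.18978556, -0.27223556, -0.96945985]), 'moment': array([ 0.01625708,  0.04426628, -0.03193749]), 'grasp_force': 0.0, 'width': 87.65220701789256}
[[-0.975  0.224 -0.   ]
 [ 0.224  0.975 -0.001]
 [ 0.    -0.001 -1.   ]]
```

View pics/t.png

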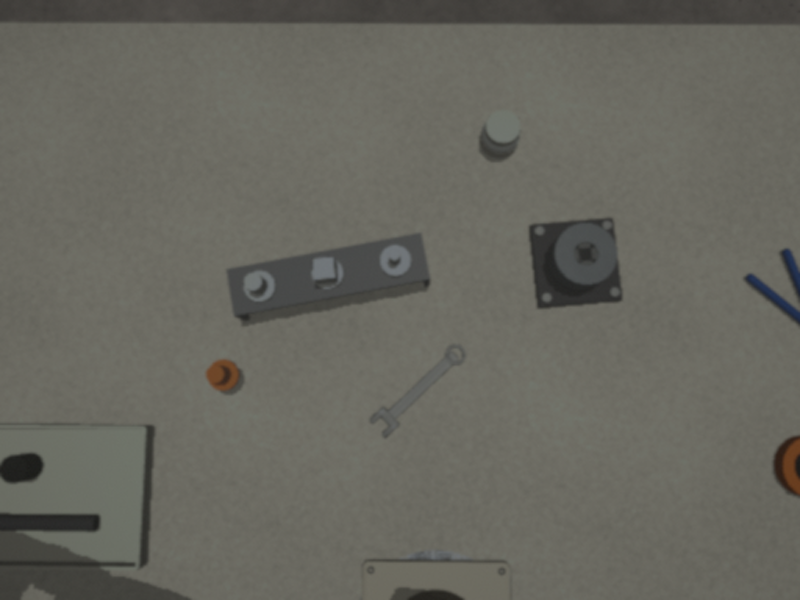

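View pics/s.png

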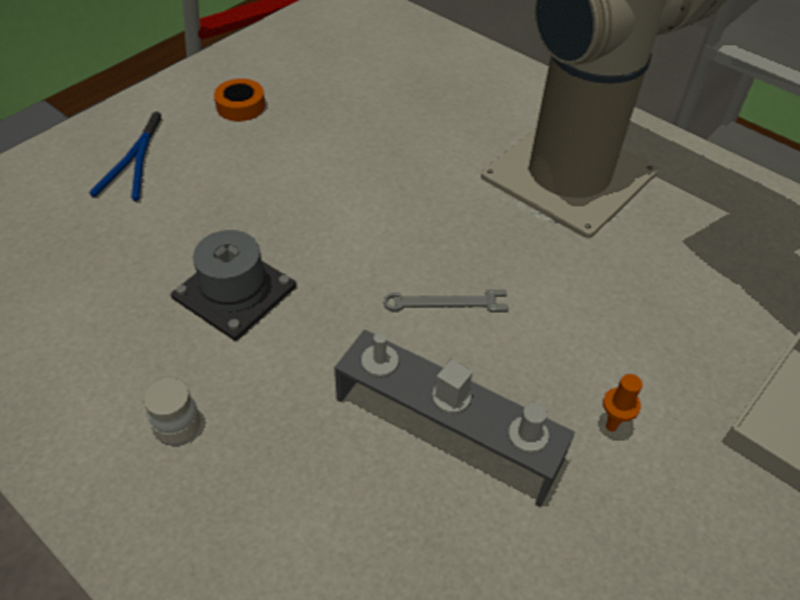

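The top view shows the taper adapter in the left hole (collar about (259,286), head top (253,282)), with square in the middle and slim at right (395,260). The socket mouth is at about (587,253). The orange lookalike at (223,376) is to be ignored.

```bash
python3 - <<'E'
from h import *
s=.64
print('collar',atz('top0',259*s,286*s,83),'headtop',atz('top0',253*s,282*s,127),'slim',atz('top0',395*s,260*s,83),'sq',atz('top0',327*s,273*s,83))
print('sock',atz('top0',587*s,253*s,85))
print('scene headtop',atz('scene0',535*s,411*s,127),'collar',atz('scene0',528*s,434*s,83),'sock',atz('scene0',227*s,251*s,85))
H=optics.get_image('wrist')['hand_eye'];print(np.round(H,2))
o=status.get_obs(); RT=R(o['orientation'])
for p in (atz('top0',259*s,286*s,83),atz('top0',587*s,253*s,85)): print(RT.T@(p-o['ee_pos']))
E
```

```text
collar [501.3 257.   83. ] headtop [500.7 256.4 127. ] slim [540.4  61.   83. ] sq [520.8 159.2  83. ]
sock [ 551.8 -216.3   85. ]
scene headtop [501.9 257.3 127. ] collar [505.3 258.6  83. ] sock [ 550.3 -215.1   85. ]
[[   0.     -0.96   -0.28   77.82]
 [   1.      0.     -0.     -0.92]
 [   0.     -0.28    0.96 -142.79]
 [   0.      0.      0.      1.  ]]
[-431.08272222 -261.69639413  158.3829222 ]
[-586.27017977 -711.67615661  156.89753359]
```

```bash
python3 -m inch '[[[-431,-262,20,0,0,1.148,100],[-431,-262,20,0,0,1.148,100],[-431,-262,20,0,0,1.148,100],[-431,-262,20,0,0,1.148,100],[-431,-262,20,0,0,1.148,100],[-431,-262,20,0,0,1.148,100],[-431,-262,20,0,0,1.148,100],[-431,-262,20,0,0,1.148,100],[-431,-262,20,0,0,1.148,100],[-431,-262,20,0,0,1.148,100],[-431,-262,20,0,0,1.148,100],[-431,-262,20,0,0,1.148,100],[-431,-262,20,0,0,1.148,100],[-431,-262,20,0,0,1.148,100],[-431,-262,20,0,0,1.148,100]]]'
python3 - <<'E'
from h import *
grab('wrist','w1'); a=cv2.imread('pics/w1.png')
cv2.imwrite('pics/w1b.png',cv2.resize(a,(800,600),interpolation=cv2.INTER_CUBIC))
o=status.get_obs(); print(o['t'],o['ee_pos'],o['ft_force'],R(o['orientation']).round(3))
print('exp top',proj('w1',[501,257,127])/.64,'collar',proj('w1',[501,257,83])/.64)
E
```

```text
t: 1.65
ee_pos: [500.4, 258.4, 221.8]
orientation: [-1.99, -2.431, -0.0]
ft_force: [-0.0, 0.0, -0.6]
width: 87.9
grasp_force: 0.0
1.7 [500.47765181 258.32808231 221.77884374] [ 1.232575   -0.57748514  0.34053547] [[-0.198  0.98  -0.   ]
 [ 0.98   0.198  0.   ]
 [ 0.    -0.    -1.   ]]
exp top [404.21875 315.625  ] collar [404.0625  294.84375]
```

View pics/w1b.png

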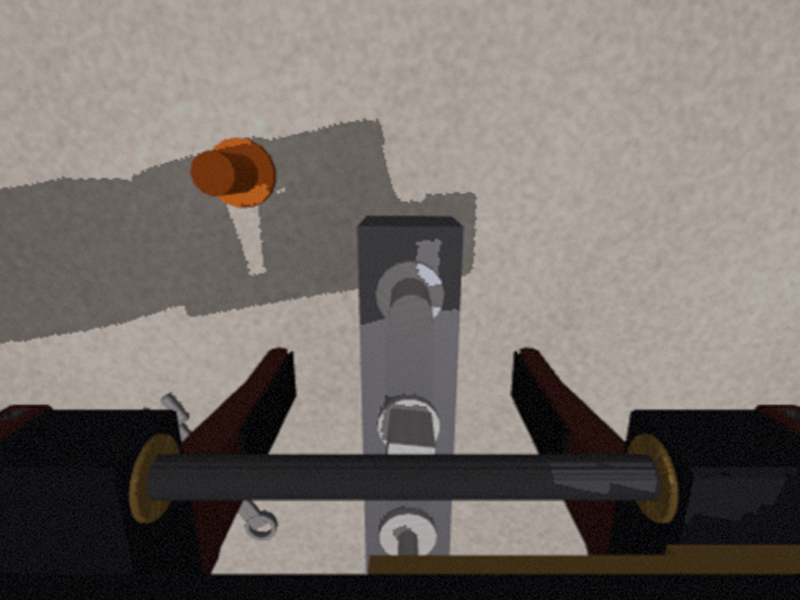

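The taper adapter stands upright with its head top at about (410,315) and collar at (410,296). The fingers straddle it, centred near x=403.

```bash
python3 - <<'E'
from h import *
o=status.get_obs(); RT=R(o['orientation'])
for p in (atz('w1',410*.64,315*.64,127),atz('w1',410*.64,296*.64,83)): print(p,(RT.T@(p-o['ee_pos'])).round(1))
E
```

```text
[504.1 258.  127. ] [-1.   3.5 94.8]
[505. 257.  83.] [ -2.2   4.2 138.8]
```

```bash
python3 -m inch '[[[-1,3.5,30,0,0,0,100],[-1,3.5,60,0,0,0,100],[-1,3.5,85,0,0,0,100],[-1,3.5,105,0,0,0,100],[-1,3.5,113,0,0,0,100],[-1,3.5,115,0,0,0,100],[-1,3.5,115,0,0,0,80],[-1,3.5,115,0,0,0,60],[-1,3.5,115,0,0,0,45],[-1,3.5,115,0,0,0,20],[-1,3.5,115,0,0,0,10],[-1,3.5,115,0,0,0,10],[-1,3.5,115,0,0,0,10],[-1,3.5,115,0,0,0,10],[-1,3.5,115,0,0,0,10]]]'
```

```text
t: 3.2
ee_pos: [504.9, 257.0, 106.7]
orientation: [1.992, 2.429, -0.0]
ft_force: [-0.0, -0.6, 0.9]
width: 25.6
grasp_force: 30.0
```

```bash
python3 -m inch '[[[0,0,-5,0,0,0,10],[0,0,-15,0,0,0,10],[0,0,-35,0,0,0,10],[0,0,-60,0,0,0,10],[0,0,-85,0,0,0,10],[0,0,-105,0,0,0,10],[0,0,-110,0,0,0,10],[0,0,-110,0,0,0,10]]]'
python3 - <<'E'
from h import *
o=status.get_obs(); RT=R(o['orientation']); print((RT.T@(np.array([551,-215.7,217])-o['ee_pos'])).round(1),o['qpos'].round(2),o['width'],o['ft_force'])
print(atz('w1',1,1,0),np.degrees(np.arctan2(-215.7,551)))
E
```

```text
t: 4.0
ee_pos: [505.3, 257.1, 217.7]
orientation: [1.992, 2.428, 0.003]
ft_force: [-0.1, 0.6, -1.8]
width: 25.7
grasp_force: 30.0
[-4.726e+02 -4.770e+01  4.000e-01] [0.45 0.37 1.78 0.   0.99 0.25] 25.747293598510005 [-0.14196016  0.55265648 -1.78329694]
[177.4 391.9   0. ] -21.37885537911576
```

```bash
python3 -m inch '[[[-10,0,-12,0,0,0,10],[-40,-2,-20,0,0,0,10],[-80,-6,-20,0,0,0,10],[-120,-12,-20,0,0,0,10],[-160,-16,-20,0,0,0,10],[-200,-20,-20,0,0,0,10],[-240,-24,-20,0,0,0,10],[-280,-28,-20,0,0,0,10],[-320,-32,-20,0,0,0,10],[-360,-36,-20,0,0,0,10],[-400,-40,-20,0,0,0,10],[-440,-44,-20,0,0,0,10],[-480,-48,-20,0,0,0,10],[-510,-48,-20,0,0,0,10],[-525,-48,-20,0,0,0,10],[-530,-48,-20,0,0,0,10],[-530,-48,-20,0,0,0,10],[-530,-48,-20,0,0,0,10],[-530,-48,-20,0,0,0,10]]]'
python3 - <<'E'
from h import *
grab('wrist','w2'); a=cv2.imread('pics/w2.png')
cv2.imwrite('pics/w2b.png',cv2.resize(a,(800,600),interpolation=cv2.INTER_CUBIC))
o=status.get_obs(); print(o['t'],o['ee_pos'],R(o['orientation']).round(3))
print('exp mouth',proj('w2',[551,-215.7,85])/.64)
E
```

```text
t: 5.9
ee_pos: [561.5, -270.8, 236.7]
orientation: [-1.99, -2.43, -0.0]
ft_force: [-0.3, 0.8, -1.4]
width: 25.5
grasp_force: 30.0
5.95 [ 561.56362317 -270.89626433  236.76136355] [[-0.197  0.98  -0.   ]
 [ 0.98   0.197  0.   ]
 [ 0.    -0.    -1.   ]]
exp mouth [404.6875 205.3125]
```

View pics/w2b.png

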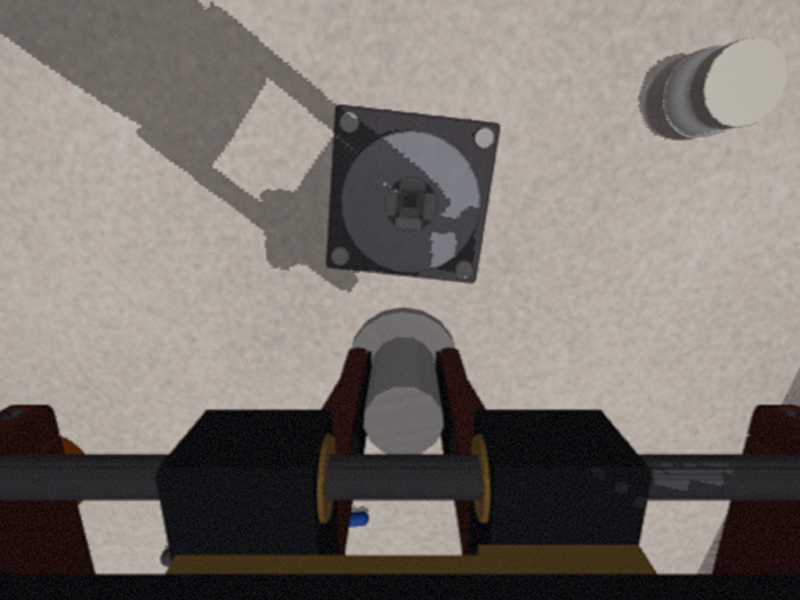

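The socket mouth is at (410.5,202). The held part is upright between the fingers, its collar spanning x 352–456 with its far edge at y=308.

```bash
python3 - <<'E'
from h import *
o=status.get_obs(); RT=R(o['orientation']);p0=o['ee_pos']
for q in [(0,23,24),(0,-23,24),(23,0,24),(23,0,32)]: print(q,proj('w2',p0+RT@np.array(q))/.64)
c=[atz('w2',410.5*.64,202*.64,85),atz('w2',411*.64,202*.64,85)]
for p in c: print(p,(RT.T@(p-p0)).round(1))
E
```

```text
(0, 23, 24) [459.53125 366.25   ]
(0, -23, 24) [348.59375 366.09375]
(23, 0, 24) [404.0625 313.4375]
(23, 0, 32) [404.0625 307.5   ]
[ 554.3 -212.8   85. ] [ 58.3   4.4 151.8]
[ 554.6 -212.8   85. ] [ 58.3   4.7 151.8]
```

```bash
python3 -m inch '[[[30,2,0,0,0,0,10],[50,4,0,0,0,0,10],[58,4,0,0,0,0,10],[58,4,0,0,0,0,10],[58,4,20,0,0,0,10],[58,4,40,0,0,0,10],[58,4,55,0,0,0,10],[58,4,62,0,0,0,10],[58,4,62,0,0,0,10]]]'
python3 - <<'E'
from h import *
d=grab('scene','s2'); o=status.get_obs(); print(o['ee_pos'],proj('s2',[554,-213,85]))
a=cv2.imread('pics/s2.png')[90:240,70:230]
cv2.imwrite('pics/s2b.png',cv2.resize(a,(640,600),interpolation=cv2.INTER_CUBIC))
E
```

```text
t: 6.85
ee_pos: [553.7, -214.7, 173.7]
orientation: [-1.991, -2.428, 0.001]
ft_force: [-0.5, 0.5, -1.5]
width: 25.6
grasp_force: 30.0
[ 554.22672782 -214.78330546  174.53226752] [144.6 162. ]
```

View pics/s2b.png

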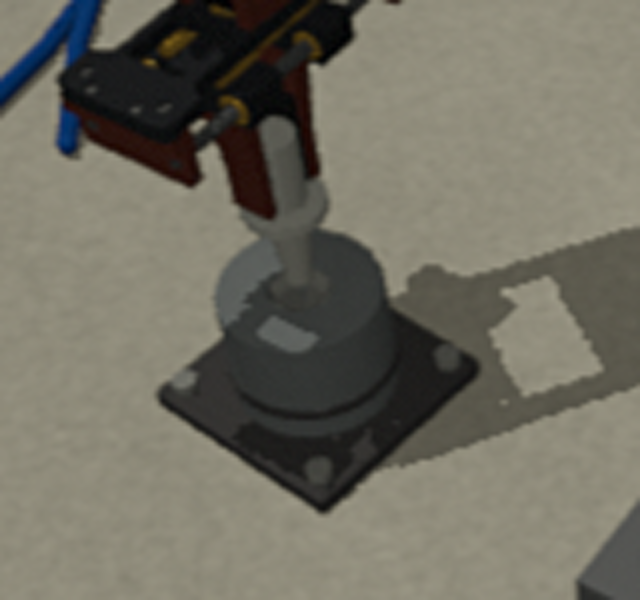

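The shank tip sits right over the mouth, crop (300,285) against (298,292). I'll lower it.

```bash
python3 -m inch '[[[1,0,10,0,0,0,10],[1,0,20,0,0,0,10],[1,0,28,0,0,0,10],[1,0,34,0,0,0,10],[1,0,37,0,0,0,10],[1,0,37,0,0,0,10]]]'; python3 -m inch '[[[0,0,2,0,0,0,10],[0,0,4,0,0,0,10],[0,0,4,0,0,0,10]]]'
```

```text
t: 7.5
ee_pos: [554.1, -213.7, 137.3]
orientation: [1.992, 2.429, -0.0]
ft_force: [2.1, -2.9, -3.4]
width: 25.4
grasp_force: 30.0
t: 7.8
ee_pos: [554.4, -213.7, 133.8]
orientation: [1.992, 2.428, 0.0]
ft_force: [1.9, -2.2, -0.9]
width: 25.4
grasp_force: 30.0
```

```bash
python3 -m inch '[[[-0.5,0.5,1.5,0,0,0,10],[-0.5,0.5,3,0,0,0,10],[-0.5,0.5,3,0,0,0,10]]]';  python3 -m inch '[[[0,0,1.5,0,0,0,10],[0,0,3,0,0,0,10],[0,0,3,0,0,0,10]]]'
```

```text
t: 8.1
ee_pos: [554.7, -214.0, 130.7]
orientation: [1.992, 2.429, 0.0]
ft_force: [1.2, -2.2, -0.1]
width: 25.8
grasp_force: 30.0
t: 8.4
ee_pos: [554.7, -214.0, 127.7]
orientation: [1.992, 2.429, 0.0]
ft_force: [1.7, -2.8, 1.2]
width: 25.8
grasp_force: 30.0
```

```bash
python3 -m inch '[[[-0.5,0.5,1.5,0,0,0,10],[-0.5,0.5,2,0,0,0,10],[-0.5,0.5,2,0,0,0,10]]]'; python3 -m inch '[[[0,0,0,0,0,0,35],[0,0,0,0,0,0,45],[0,0,0,0,0,0,60],[0,0,0,0,0,0,80],[0,0,0,0,0,0,80]]]'
```

```text
t: 8.7
ee_pos: [555.1, -214.3, 125.7]
orientation: [-1.992, -2.429, 0.0]
ft_force: [0.6, -2.7, 4.0]
width: 25.9
grasp_force: 30.0
t: 9.2
ee_pos: [555.0, -214.2, 125.5]
orientation: [-1.992, -2.429, 0.0]
ft_force: [0.4, -0.3, 0.3]
width: 59.1
grasp_force: 0.0
```

```bash
python3 -m inch '[[[0,0,-10,0,0,0,80],[0,0,-30,0,0,0,80],[0,0,-50,0,0,0,80],[0,0,-60,0,0,0,80],[0,0,-60,0,0,0,80]]]'
python3 - <<'E'
from h import *
grab('wrist','w3'); o=status.get_obs(); print(o['ee_pos'],o['ft_force'])
p=o['ee_pos'].copy()
for z in (93,102,146): print(z,proj('w3',[p[0],p[1],z])/.64)
cv2.imwrite('pics/w3b.png',cv2.resize(cv2.imread('pics/w3.png'),(800,600),interpolation=cv2.INTER_CUBIC))
E
```

```text
t: 9.7
ee_pos: [556.1, -214.7, 187.6]
orientation: [1.99, 2.426, 0.002]
ft_force: [0.0, -0.6, 0.4]
width: 70.2
grasp_force: 0.0
[ 555.44336622 -214.41056853  186.40700746] [ 0.08496078 -0.2854172  -0.47452699]
93 [402.1875  312.03125]
102 [402.1875 317.1875]
146 [402.1875 348.125 ]
```

View pics/w3b.png

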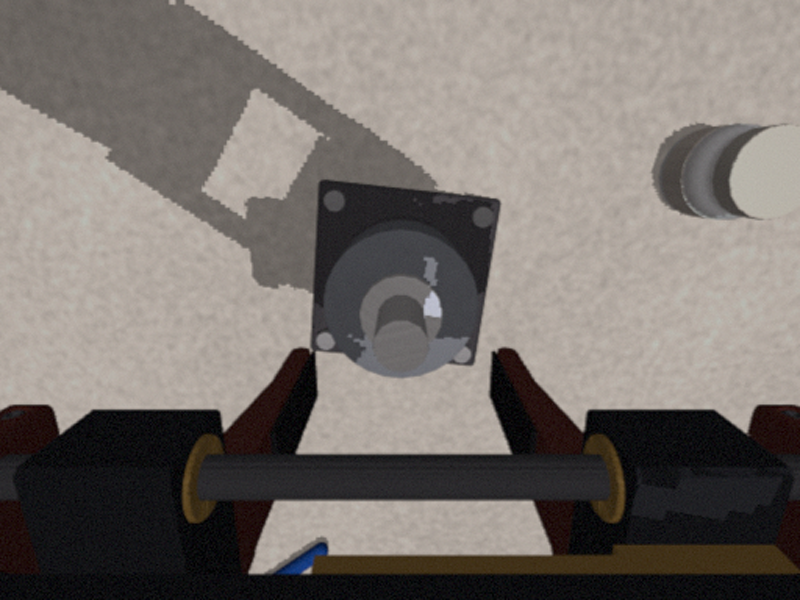

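The adapter stands upright in the socket with its head top at about (401,345), right under the TCP. Next I close the fingers and press on its top.

```bash
python3 -m inch '[[[1,0,0,0,0,0,0],[1,0,0,0,0,0,0],[1,0,5,0,0,0,0],[1,0,10,0,0,0,0],[1,0,14,0,0,0,0],[1,0,17,0,0,0,0],[1,0,19,0,0,0,0],[1,0,21,0,0,0,0],[1,0,21,0,0,0,0]]]'; python3 -m inch '[[[0,0,1,0,0,0,0],[0,0,2,0,0,0,0],[0,0,3,0,0,0,0],[0,0,3,0,0,0,0]]]'
```

```text
t: 10.65
ee_pos: [555.4, -213.4, 164.9]
orientation: [1.992, 2.428, 0.001]
ft_force: [0.0, -0.1, 0.7]
width: 2.4
grasp_force: 0.0
t: 11.05
ee_pos: [555.4, -213.5, 162.5]
orientation: [1.991, 2.428, 0.0]
ft_force: [-0.5, 0.4, 5.7]
width: 0.4
grasp_force: 2.8
```

```bash
python3 -m inch '[[[0,0,1,0,0,0,0],[0,0,2,0,0,0,0],[0,0,3,0,0,0,0],[0,0,3,0,0,0,0]]]'; python3 -m inch '[[[0,0,1,0,0,0,0],[0,0,2,0,0,0,0],[0,0,2,0,0,0,0]]]'
```

```text
t: 11.45
ee_pos: [555.5, -213.6, 159.8]
orientation: [1.991, 2.428, 0.001]
ft_force: [-0.6, 0.2, 7.5]
width: 0.6
grasp_force: 3.9
t: 11.75
ee_pos: [555.6, -213.7, 158.0]
orientation: [1.991, 2.428, 0.001]
ft_force: [-1.1, 0.8, 8.3]
width: 0.2
grasp_force: 4.6
```

```bash
python3 -m inch '[[[0,0,1,0,0,0,0],[0,0,2,0,0,0,0],[0,0,2,0,0,0,0]]]'; python3 -m inch '[[[0,0,1,0,0,0,0],[0,0,1,0,0,0,0]]]'; python3 -m inch '[[[0,0,1,0,0,0,0],[0,0,1,0,0,0,0]]]'
```

```text
t: 12.05
ee_pos: [555.7, -213.7, 156.4]
orientation: [1.991, 2.428, 0.001]
ft_force: [-2.2, 0.2, 12.4]
width: 0.4
grasp_force: 6.1
t: 12.25
ee_pos: [555.8, -213.7, 156.3]
orientation: [1.991, 2.427, 0.001]
ft_force: [-5.1, 0.7, 20.4]
width: 0.3
grasp_force: 10.0
t: 12.45
ee_pos: [555.8, -213.8, 156.3]
orientation: [1.99, 2.427, 0.001]
ft_force: [-7.2, 3.4, 27.9]
width: 0.5
grasp_force: 13.8
```

It has bottomed out at 156.3 mm: the force now rises with no further travel. I'll retreat and check.

```bash
python3 -m inch '[[[0,0,-4,0,0,0,0],[0,0,-20,0,0,0,0],[0,0,-50,0,0,0,0],[0,0,-80,0,0,0,0],[60,0,-100,0,0,0,0],[100,0,-100,0,0,0,0],[100,0,-100,0,0,0,0],[100,0,-100,0,0,0,0]]]'
python3 - <<'E'
from h import *
grab('scene','s4'); o=status.get_obs(); print(o['ee_pos'],o['ft_force'])
b=cv2.imread('pics/s4.png')
a=b[90:240,70:230]; c=b[190:340,190:400]
cv2.imwrite('pics/s4b.png',np.hstack([cv2.resize(a,(400,375),interpolation=cv2.INTER_CUBIC),cv2.resize(c,(400,286),interpolation=cv2.INTER_CUBIC)[:286].copy() if 0 else cv2.copyMakeBorder(cv2.resize(c,(400,286)),0,89,0,0,cv2.BORDER_CONSTANT)]))
for z in (137,93,85): print(z,(proj('s4',[554.5,-213.5,z])-[70,90])*2.5)
E
```

```text
t: 13.25
ee_pos: [535.2, -114.3, 252.9]
orientation: [1.989, 2.431, -0.0]
ft_force: [0.4, 0.2, 0.2]
width: 0.4
grasp_force: 0.0
[ 535.44884474 -115.28274874  252.64420393] [ 1.02448651 -0.05590024 -0.00685759]
137 [176.25 136.5 ]
93 [184.25 173.75]
85 [185.5  180.25]
```

View pics/s4b.png

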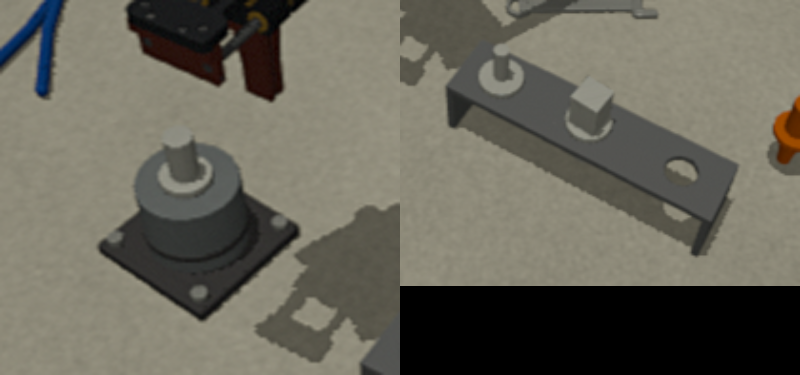

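The adapter is upright with its collar flat on the socket face: head top at about (178,136), predicted (176,136). The other two adapters still hang in the rack, and the robot is clear.

```bash
python3 -c "
from workcell import ctrl
print(ctrl.close_job())"
```

```text
the job is handed in; nothing more can be done
None
```

The tapered adapter is pressed home upright in the drive head's socket, the other two adapters still hang in the rack, and the job was handed in at about 13 s; no verdict was returned.

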